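# Stow the resistor bank in the tin cabinet and turn the catch

### The job

Pull the red resistor bank out from under the plywood riser, set it down flat on the bench clear of the riser and let go of it. Then take it again so that you can slide it fully home through the mouth of the green tin cabinet's open bay, black handle outwards, and turn the yellow turnbutton right across the mouth so that the bank cannot slide out. Leave the other things on the bench where they are.

Things in the scene. Friction and masses are not known exactly. Their poses are not given: they have to be found in the camera images.
- bank_center (a point): Centre (half-way up) of the resistor bank's red ceramic block: 115 mm long (its x), 62 wide (y), 45 high, 0.4 to 0.65 kg. From its -x end a black handle bar sticks out 65 mm. At the start the handle and 10 to 22 mm of the block lie hidden under the riser, whose board is in the way of lifting: slide it out along the riser's +x first.
- bank_handle (a point): Middle of the black handle bar (65 mm long, 12 mm wide, from 8 to 32 mm above the bench), 90 mm along -x from the middle of the block, 20 mm above the bench; same axes as bank_center.
- riser_edge (a point): Middle of the front edge of the fixed plywood riser, 69.5 mm above the bench. +x points level out of it. Its board, 62 to 77 mm above the bench, is 220 mm wide and runs 150 mm back along -x on two 18 mm side legs, 184 mm apart.
- bay_mouth (a point): On the fixed green tin cabinet: middle of the open bay's mouth, at bench level. +x points level into the bay, y across, z up. The bay is 78 mm wide, 60 high, 125 deep to the back wall; its floor is the bench, no sill. Walls and roof (with a clear window) 4 mm; cabinet top 64 mm up, front rail 67. To -y, 115 mm more of cabinet behind a shut sliding door, not needed.
- latch_pivot (a point): Upright pivot of the yellow turnbutton (31 mm above the bench), 16 mm before the mouth and 75 mm to the -y side of its middle; same axes as bay_mouth. The bar is 14 mm wide, 24 to 38 mm above the bench, and reaches 58 mm from the pivot.
- latch (a joint): Angle of the turnbutton, rad. 0 = closed, at its end stop: the bar points along +y of bay_mouth, across the mouth just in front of it. Growing values swing it outwards: at 1.57 it points straight away from the cabinet (-x of bay_mouth), 2.1 is its open stop. It stays where it is left; about 1 N at the bar's end moves it.
- swr_meter: Steel SWR meter block, 75 x 110 x 60 mm, loose on top of the riser. Origin: centre of its underside. Leave it alone.
- transceiver: Black handheld transceiver standing upright, 36 x 60 x 125 mm, loose. Origin: centre of its underside. Leave it alone.
- antenna: Rubber duck antenna stub lying on the bench, 140 mm long along its x, 16 mm thick, loose. Origin: under its middle. Leave it alone.
- mug: Blue mug, 80 mm wide, 90 mm high, loose. Origin: centre of its underside. Leave it alone.
- screwdriver: Screwdriver, 180 mm long along its x, lying loose on the bench. Leave it alone.
- bank: The whole resistor bank (block and handle), loose. Origin: centre of the block's underside; same axes as bank_center.
Not all that is in view belongs to the job. Of the things that look like the bank, the larger one is meant.

How it is judged:
On the way, in this order (a step that is already met when the one before it is completed fails the run):
1. the resistor bank has been set down flat on the bench, handle and all clear of the riser, not yet in the bay, and let go (x of bank_handle in the frame of riser_edge above 0.015 m and x of bank_center in the frame of bay_mouth below 0.02 m and height (world z) of bank_center below 0.028 m and contact force between the fingers and bank below 0.2 N), for 0.1 s.
2. the block of the resistor bank is inside the bay, the turnbutton still open (x of bank_center in the frame of bay_mouth above 0.0535 m and y of bank_center in the frame of bay_mouth between -0.015 and 0.015 m and z of bank_center in the frame of bay_mouth below 0.035 m and value of joint latch above 0.5 rad), for 0.1 s.
At the end, for the whole second after the job is handed in: The resistor bank lies flat and at rest on the floor of the open bay, its block inside the mouth (sticking out at most 4 mm) and its handle outwards; the turnbutton is turned across the mouth, within 0.2 rad of its closed stop (x of bank_center in the frame of bay_mouth between 0.0535 and 0.075 m and y of bank_center in the frame of bay_mouth between -0.015 and 0.015 m and z of bank_center in the frame of bay_mouth below 0.028 m and angle between bank_center's own z axis and vertical below 0.1 rad and x of bank_handle in the frame of bay_mouth below 0 m and value of joint latch below 0.2 rad and linear speed of bank below 0.02 m/s); the robot touches nothing.
It fails at once if the SWR meter, transceiver, antenna, mug or screwdriver is moved by more than 30 mm (distance of any of swr_meter, transceiver, antenna, mug, screwdriver from where it was at the start of the episode above 0.03 m).
It also fails if it takes over 64 s, if anything falls off the work surface, if the arm or the gripper's body presses on something with over 40 N, if the wrist force passes 120 N, or if a joint passes its speed limit or range.

### The arm

A 6-joint arm with a two-finger parallel gripper is mounted at the origin on the work surface. World frame = base frame: x ahead of the robot, y to its left, z up, the work surface at z = 0. Lengths are in m, angles in rad, forces in N, time in s.
With the tool pointing down it reaches from about 0.375 to 0.975 m from the base axis. Payload 3.8 kg.
Tool frame: the origin (TCP) lies at the very end of the fingers, on their centre line; the grasp point (between the pads) lies 19 mm behind it; z points along the fingers, y is the direction in which the jaws open and shut (so a half turn about z gives the same grasp; the last joint's range is limited). The gripper opens to 85 mm and grips with 20 to 120 N. Pads are 22 mm wide; open, the fingers measure 114 mm over their backs; the gripper's body (76 mm by 85 mm) begins 54 mm behind the grasp point. The pads swing forward as they close: fully open they stand 13 mm farther back than shut.
Start: joints at [-1.35, 0.264, 1.604, -0, 1.274, -0.037], TCP at [0.172, -0.653, 0.231] pointing down, gripper open.
Joint ranges: [-2.63, 2.63], [-0.94, 2.18], [0.31, 2.57], [-1.31, 4.45], [0, 2.66], [-2.55, 2.55]. Speed limits (rad/s): [2.57, 2.57, 3.14, 3.14, 3.14, 3.14].

### API

Orientations are given as a rotation vector (axis times angle).
In Python, from workcell import status, read_camera, camera_info, order gives the robot as it stands.
- The arm moves only by the tool move_arm, never from a script. Its argument "deltas" is a list of rows, each a list of 3 entries, a list of its own where there are three numbers: the turn, a rotation vector about the world's x, y, z as a fraction of full scale, then the shift along the world's x, y, z as a fraction of full scale, then the closure, from -1 (fully open) to 1 (shut), so that 0 is half open. A call has 1 to 20 rows; each row is the pose to reach, as a shift and turn from the pose commanded when the call began; what a row does not reach only later rows make up. Full scale, the value 1, is 0.1 m for a shift and pi/2 rad for a turn. A row lasts 1/8 s, in which the tool goes at most 62.5 mm and 10.7 degrees, less where a joint would pass 70% of its speed; a pose out of reach is approached as far as the arm can. A call with a number of a shift or a turn outside -1 to 1 is refused whole. A call with a gripper value outside its range is refused whole. The fingers move at their own pace and stop on an object; "grip_force" is the grip in N (left out, the last holds). Time passes only in rows, so rows that repeat a pose let the fingers close. It gives the time, the measured TCP pose, the force and the opening at its end, in the units of the state.
- status.read_state(): the state, without advancing time (a new reading comes with each control period).
- read_camera(name): name is "side" or "top"; returns (picture, depth): 400x640x3 uint8, red, green, blue; 400x640 float32, m along the optical axis (not along the pixel's ray), 0 where there is no reading.
- camera_info(name): a dict with "K" (3x3 intrinsics, pixels), "R" (3x3) and "t" (3): a world point X has camera coordinates R X + t. Camera axes: x right, y down, z forward; pixel columns grow to the right and rows downward; lengths in m; the calibration is good to about 2 mm. A picture is of the moment at which its call begins. camera_info takes no time and is no camera call.
- order.finish_job(): hands the job in, once; it reports no verdict.
The state is a dict: "time": time; "q": joint angles; "joint_vel": joint speeds; "joint_torque": joint torques, N m; "tool_pos": TCP position; "tcp_rot": TCP orientation; "wrist_force": force on the tool from outside, world axes, zero at the start; "torque": the same for the moment, N m; "width": opening from 0.0 (shut) to 1.0 (fully open).
Only numpy, scipy, OpenCV 4.12 (cv2) and the standard library are available. Lean on these libraries where they do the work, as an engineer would, in place of code of your own. Each camera call takes 0.05 s, during which the arm holds its last target. There are 200 camera calls.

## Working session

There is one attempt and no reset: what is moved stays moved. The work goes in short steps, Python scripts to look and compute and a tool call to move; the robot and the scene stay as the last step left them, time stands still between calls to the robot, and variables do not carry over. Pictures are saved under pics/ and viewed, about 8 in all and at most 12, crops included, and the job is handed in when it is done.

Besides the shell and the picture viewer there is one more tool, called after "Call:" in YAML: its name, and indented under it one key for each argument. move_arm: Moves the arm, as the interface text tells. Its arguments: {"type":"object","properties":{"deltas":{"type":"array","items":{"type":"array"}},"grip_force":{"type":"number"}},"required":["deltas"]}

```bash
mkdir -p pics
cat > h.py <<'E'
import numpy as np, cv2
from workcell import status, read_camera, camera_info, order
def cloud(name):
    im,d=read_camera(name); c=camera_info(name); K,R,t=[np.array(c[k]) for k in('K','R','t')]
    v,u=np.mgrid[:400,:640]
    p=np.stack([(u-K[0,2])/K[0,0]*d,(v-K[1,2])/K[1,1]*d,d],-1)
    return im,d,(p-t)@R
E
python3 - <<'E'
from h import *
print(status.read_state())
for n in('side','top'):
    im,d,P=cloud(n); np.savez(n+'.npz',im=im,d=d,P=P)
    cv2.imwrite(f'pics/{n}0.png',im[...,::-1]); c=camera_info(n); print(n,c)
E
```

```text
{'time': 0.0, 'q': array([-1.34990481e+00,  2.64766979e-01,  1.60541667e+00, -5.06885073e-05,
        1.27369412e+00, -3.68917073e-02]), 'joint_vel': array([-9.27815303e-05,  1.25798662e-03,  7.26839234e-04,  4.51246789e-04,
        1.90164265e-03, -6.67959429e-04]), 'joint_torque': array([ 1.55749316e-03, -5.15105295e+01, -3.67315400e+01, -6.16745865e-05,
        1.28208796e-02, -3.13391659e-06]), 'tool_pos': array([ 0.1719054 , -0.65196562,  0.22992967]), 'tcp_rot': array([-3.11327785e+00, -4.03535972e-01,  4.05255921e-04]), 'wrist_force': array([0.14759957, 0.96857441, 0.23709447]), 'torque': array([-0.03029506, -0.01649035,  0.00650373]), 'width': 1.0016465199904363}
side {'K': array([[364.86045127,   0.        , 327.14161767],
       [  0.        , 364.86045127, 200.2471856 ],
       [  0.        ,   0.        ,   1.        ]]), 'R': array([[ 0.99205117, -0.12445569,  0.01858125],
       [-0.06969785, -0.66639982, -0.74232977],
       [ 0.10476971,  0.73513404, -0.66977701]]), 't': array([-0.53615666,  0.09992372,  0.86413926])}
top {'K': array([[460.0634091 ,   0.        , 321.58178464],
       [  0.        , 460.0634091 , 194.0887125 ],
       [  0.        ,   0.        ,   1.        ]]), 'R': array([[-0.01826252, -0.99964851,  0.01921803],
       [-0.98802178,  0.01509768, -0.15357418],
       [ 0.15323005, -0.02179248, -0.98795022]]), 't': array([0.0325446 , 0.5486457 , 1.11825679])}
```

View pics/top0.png

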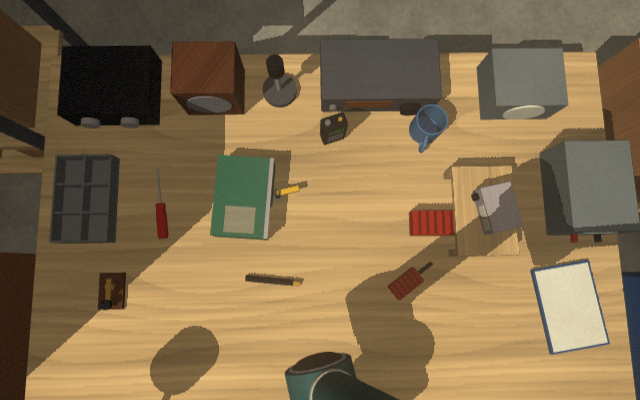

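View pics/side0.png

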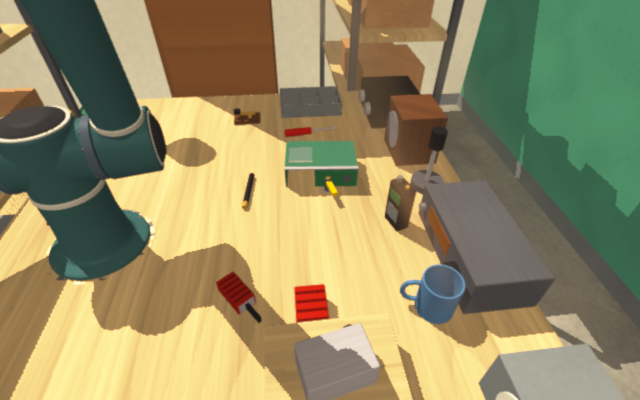

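The top view shows the bank (432,222) under the riser (485,205), and the smaller decoy at (407,285). The cabinet is at (243,197), its bay on the window side with the mouth towards -y (world). The turnbutton at (290,190) is open and the antenna is at (275,280).

```bash
cat >> h.py <<'E'
def rect(P,m,name=''):
    q=P[m][:,:2].astype(np.float32)
    c,s,a=r=cv2.minAreaRect(q); b=cv2.boxPoints(r)
    print(name,m.sum(),'c',np.round(c,4),'size',np.round(s,4),'ang',round(a,1),'zmed',round(float(np.median(P[m][:,2])),4),'box',np.round(b,3).tolist()); return r
def big(m,k=3):
    m=cv2.morphologyEx(m.astype(np.uint8),cv2.MORPH_OPEN,np.ones((k,k)))
    n,l,s,_=cv2.connectedComponentsWithStats(m); return l==1+np.argmax(s[1:,4])
E
python3 - <<'E'
from h import *
def go(n,boxes):
    z=np.load(n+'.npz'); im,P=z['im'],z['P']; h=cv2.cvtColor(im,cv2.COLOR_RGB2HSV); H,S,V=[h[...,i] for i in range(3)]; Z=P[...,2]
    v,u=np.mgrid[:400,:640]
    def B(k): a=boxes[k]; return (u>=a[0])&(u<a[2])&(v>=a[1])&(v<a[3])
    red=((H<8)|(H>172))&(S>130)
    print(n)
    m=big(B('bank')&red&(Z>.036)&(Z<.055)); rect(P,m,'bank')
    m=big(B('riser')&(Z>.068)&(Z<.087)); rect(P,m,'riser')
    m=big(B('cab')&(Z>.056)&(Z<.075)); rect(P,m,'cab')
    m=big(B('lat')&(H>18)&(H<32)&(S>190)&(Z>.02)&(Z<.05),2); rect(P,m,'latch')
    m=big(B('ant')&(Z>.005)&(Z<.03)&(V<90)); rect(P,m,'ant')
go('top',dict(bank=(400,195,460,250),riser=(440,150,530,270),cab=(200,145,280,245),lat=(270,170,315,205),ant=(235,265,310,295)))
go('side',dict(bank=(285,275,335,330),riser=(255,310,420,400),cab=(275,135,365,190),lat=(315,170,345,200),ant=(235,165,265,215)))
z=np.load('top.npz');im=z['im'];a=cv2.resize(im[140:300,200:360],None,fx=3.6,fy=3.6);
z=np.load('side.npz');b=cv2.resize(z['im'][125:285,220:380],None,fx=3.6,fy=3.6)
cv2.imwrite('pics/crop1.png',cv2.resize(np.hstack([a,b]),(800,400))[...,::-1])
E
```

```text
top
bank 937 c [ 0.4732 -0.254 ] size [0.061  0.1049] ang 0.7 zmed 0.0454 box [[0.44200000166893005, -0.20200000703334808], [0.4429999887943268, -0.3070000112056732], [0.5040000081062317, -0.3059999942779541], [0.503000020980835, -0.20100000500679016]]
riser 3700 c [ 0.4984 -0.3746] size [0.2211 0.152 ] ang 0.3 zmed 0.077 box [[0.3869999945163727, -0.29899999499320984], [0.3880000114440918, -0.45100000500679016], [0.609000027179718, -0.44999998807907104], [0.609000027179718, -0.2980000078678131]]
cab 4595 c [0.544  0.2199] size [0.1407 0.2022] ang 85.3 zmed 0.0645 box [[0.43700000643730164, 0.15800000727176666], [0.6389999985694885, 0.14100000262260437], [0.6510000228881836, 0.28200000524520874], [0.4490000009536743, 0.2980000078678131]]
latch 16 c [0.564  0.0863] size [0.0057 0.0196] ang 44.2 zmed 0.0365 box [[0.5550000071525574, 0.09099999815225601], [0.5690000057220459, 0.07699999958276749], [0.5730000138282776, 0.08100000023841858], [0.5590000152587891, 0.0949999988079071]]
ant 253 c [0.3381 0.1582] size [0.1166 0.013 ] ang 83.7 zmed 0.0154 box [[0.32499998807907104, 0.1010000035
[... 687 characters left out ...]
66 0.201 ] ang 85.5 zmed 0.0631 box [[0.44200000166893005, 0.15299999713897705], [0.6430000066757202, 0.13699999451637268], [0.6539999842643738, 0.2840000092983246], [0.45399999618530273, 0.29899999499320984]]
latch 96 c [0.5679 0.114 ] size [0.074  0.0285] ang 81.9 zmed 0.0358 box [[0.5490000247955322, 0.07900000363588333], [0.5770000219345093, 0.07500000298023224], [0.5870000123977661, 0.14900000393390656], [0.5590000152587891, 0.15299999713897705]]
ant 116 c [0.3424 0.1585] size [0.1117 0.0124] ang 84.3 zmed 0.014 box [[0.3310000002384186, 0.10400000214576721], [0.34299999475479126, 0.10199999809265137], [0.3540000021457672, 0.21299999952316284], [0.34200000762939453, 0.2150000035762787]]
```

View pics/crop1.png

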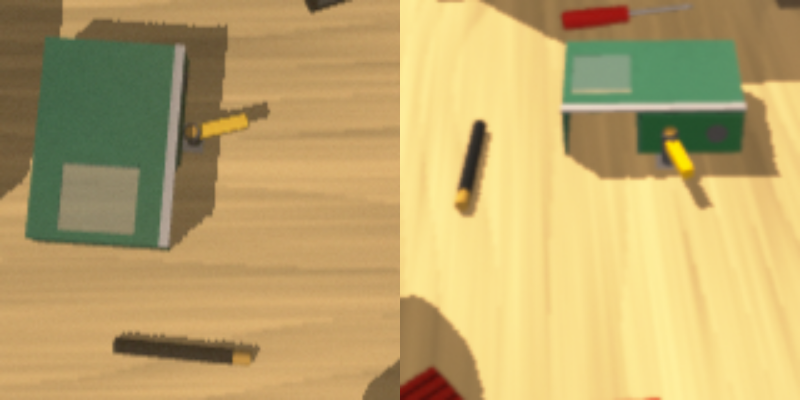

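Call:
move_arm:
  deltas:
    - [[0, 0, 0.08], [0.3, 0.42, 0], -1]
    - [[0, 0, 0.167], [0.6, 0.85, 0], -1]
    - [[0, 0, 0.167], [0.6, 0.85, 0], -1]
  grip_force: 40

```text
time: 0.48
tool_pos: [0.2337, -0.5647, 0.2306]
tcp_rot: [-3.032, -0.813, -0.001]
wrist_force: [0.4, -0.3, 0.1]
width: 1.0
```

Call:
move_arm:
  deltas:
    - [[0, 0, 0.08], [0.3, 0.42, 0], -1]
    - [[0, 0, 0.167], [0.6, 0.85, 0], -1]
    - [[0, 0, 0.167], [0.6, 0.85, 0], -1]

```text
time: 0.85
tool_pos: [0.2932, -0.4808, 0.231]
tcp_rot: [-2.902, -1.202, -0.001]
wrist_force: [0.0, 0.1, 0.3]
width: 0.999
```

Call:
move_arm:
  deltas:
    - [[0, 0, 0.08], [0.3, 0.42, 0], -1]
    - [[0, 0, 0.167], [0.6, 0.85, 0], -1]
    - [[0, 0, 0.167], [0.6, 0.85, 0], -1]

```text
time: 1.23
tool_pos: [0.353, -0.3966, 0.2312]
tcp_rot: [-2.721, -1.57, -0.0]
wrist_force: [-0.2, -0.3, 0.1]
width: 0.997
```

Call:
move_arm:
  deltas:
    - [[0, 0, 0.08], [0.3, 0.42, 0], -1]
    - [[0, 0, 0.167], [0.6, 0.85, 0], -1]
    - [[0, 0, 0.167], [0.6, 0.85, 0], -1]

```text
time: 1.6
tool_pos: [0.413, -0.3123, 0.2313]
tcp_rot: [2.493, 1.911, -0.0]
wrist_force: [0.2, -0.0, -0.1]
width: 0.998
```

Call:
move_arm:
  deltas:
    - [[0, 0, 0.08], [0.3, 0.42, 0], -1]
    - [[0, 0, 0.167], [0.6, 0.85, 0], -1]
    - [[0, 0, 0.167], [0.6, 0.85, 0], -1]
    - [[0, 0, 0.167], [0.6, 0.85, 0], -1]
    - [[0, 0, 0.167], [0.6, 0.85, 0], -1]

```text
time: 2.22
tool_pos: [0.4713, -0.2295, 0.2312]
tcp_rot: [2.227, 2.216, -0.001]
wrist_force: [-0.3, -0.6, -0.4]
width: 0.999
```

Call:
move_arm:
  deltas:
    - [[0, 0, 0], [0.03, 0.03, -0.35], -1]
    - [[0, 0, 0], [0.03, 0.03, -0.75], -1]

```text
time: 2.48
tool_pos: [0.4755, -0.2266, 0.1567]
tcp_rot: [2.224, 2.214, 0.001]
wrist_force: [0.3, -1.1, -0.3]
width: 1.001
```

Call:
move_arm:
  deltas:
    - [[0, 0, 0], [0, 0, -0.35], -1]
    - [[0, 0, 0], [0, 0, -0.75], -1]
    - [[0, 0, 0], [0, 0, -0.75], -1]

```text
time: 2.85
tool_pos: [0.4714, -0.2243, 0.0779]
tcp_rot: [-2.22, -2.212, 0.004]
wrist_force: [-0.2, 1.5, -0.5]
width: 0.999
```

Call:
move_arm:
  deltas:
    - [[0, 0, 0], [0, 0, -0.2], -1]
    - [[0, 0, 0], [0, 0, -0.4], -1]
    - [[0, 0, 0], [0, 0, -0.6], -1]
    - [[0, 0, 0], [0, 0, -0.75], -1]
    - [[0, 0, 0], [0, 0, -0.75], -1]
    - [[0, 0, 0], [0, 0, -0.75], -1]

```text
time: 3.6
tool_pos: [0.4759, -0.2253, 0.0073]
tcp_rot: [2.222, 2.218, 0.001]
wrist_force: [0.4, 0.1, 0.5]
width: 1.005
```

Call:
move_arm:
  deltas:
    - [[0, 0, 0], [0, 0, 0], 0]
    - [[0, 0, 0], [0, 0, 0], 0]
    - [[0, 0, 0], [0, 0, 0], 0]
    - [[0, 0, 0], [0, 0, 0], 0]
    - [[0, 0, 0], [0, 0, 0], 0]
    - [[0, 0, 0], [0, 0, 0], 0]

```text
time: 4.35
tool_pos: [0.4759, -0.2251, 0.0073]
tcp_rot: [2.222, 2.219, 0.001]
wrist_force: [-0.9, 0.3, 4.8]
width: 0.719
```

Call:
move_arm:
  deltas:
    - [[0, 0, 0], [0, 0.1, 0], 0]
    - [[0, 0, 0], [0, 0.25, 0], 0]
    - [[0, 0, 0], [0, 0.4, 0], 0]
    - [[0, 0, 0], [0, 0.55, 0], 0]
    - [[0, 0, 0], [0, 0.7, 0], 0]
    - [[0, 0, 0], [0, 0.85, 0], 0]
    - [[0, 0, 0], [0, 0.9, 0], 0]

```text
time: 5.22
tool_pos: [0.4763, -0.1348, 0.0073]
tcp_rot: [2.219, 2.22, 0.0]
wrist_force: [0.3, -6.6, 5.3]
width: 0.719
```

Call:
move_arm:
  deltas:
    - [[0, 0, -0.013], [-0.03, 0.1, 0], 0]
    - [[0, 0, -0.026], [-0.06, 0.25, 0], 0]
    - [[0, 0, -0.039], [-0.09, 0.4, 0], 0]
    - [[0, 0, -0.052], [-0.115, 0.51, 0], 0]
    - [[0, 0, -0.052], [-0.115, 0.51, 0], 0]
    - [[0, 0, -0.052], [-0.115, 0.51, 0], 0]

```text
time: 5.98
tool_pos: [0.4646, -0.0827, 0.0073]
tcp_rot: [2.311, 2.127, 0.003]
wrist_force: [0.7, 2.8, 7.7]
width: 0.72
```

Call:
move_arm:
  deltas:
    - [[0, 0, 0], [0, 0, 0], -1]
    - [[0, 0, 0], [0, 0, 0], -1]
    - [[0, 0, 0], [0, 0, 0], -1]
    - [[0, 0, 0], [0, 0, 0], -1]
    - [[0, 0, 0], [0, 0, 0], -1]

```text
time: 6.6
tool_pos: [0.4635, -0.0837, 0.0062]
tcp_rot: [-2.312, -2.127, 0.0]
wrist_force: [-0.2, 0.3, 0.0]
width: 1.003
```

Call:
move_arm:
  deltas:
    - [[0, 0, 0], [0, 0, 0.15], -1]
    - [[0, 0, 0], [0, 0, 0.4], -1]
    - [[0, 0, 0], [0, 0, 0.7], -1]
    - [[0, 0, 0], [0, 0, 1], -1]
    - [[0, 0, 0], [0, 0, 1], -1]

```text
time: 7.22
tool_pos: [0.4665, -0.0844, 0.1102]
tcp_rot: [2.307, 2.123, 0.007]
wrist_force: [0.3, -1.1, 1.2]
width: 0.996
```

```bash
cat > m.py <<'E'
from h import *
import sys
tag=sys.argv[1]
tl=[]
for n in('top','side'):
    im,d,P=cloud(n); np.savez(n+'.npz',im=im,d=d,P=P); tl.append(cv2.resize(im,(400,250)) if 0 else im)
    h=cv2.cvtColor(im,cv2.COLOR_RGB2HSV); H,S,V=[h[...,i] for i in range(3)]; X,Y,Z=[P[...,i] for i in range(3)]
    R=(X>.4)&(X<.56)&(Y>-.29)&(Y<.2)
    try: rect(P,big(R&((H<8)|(H>172))&(S>130)&(Z>.036)&(Z<.055)),n+' bank')
    except Exception as e: print(e)
    try: rect(P,big(R&(V<70)&(Z>.022)&(Z<.042),2),n+' handle')
    except Exception as e: print(e)
a=tl[0][140:300,200:480]; b=tl[1][130:350,200:420]
cv2.imwrite(f'pics/{tag}.png',np.hstack([cv2.resize(a,(460,263)),cv2.resize(b,(263,263))])[...,::-1])
E
python3 m.py m1
```

```text
top bank 159 c [ 0.437  -0.1448] size [0.0507 0.0225] ang 88.0 zmed 0.0456 box [[0.42500001192092896, -0.17000000178813934], [0.44699999690055847, -0.17000000178813934], [0.4490000009536743, -0.11999999731779099], [0.4269999861717224, -0.11900000274181366]]
attempt to get argmax of an empty sequence
side bank 1126 c [ 0.4618 -0.1204] size [0.1167 0.0585] ang 84.6 zmed 0.0443 box [[0.4269999861717224, -0.17599999904632568], [0.48500001430511475, -0.1809999942779541], [0.4959999918937683, -0.06499999761581421], [0.43799999356269836, -0.05999999865889549]]
side handle 139 c [ 0.4503 -0.4058] size [0.459  0.0121] ang 88.0 zmed 0.0306 box [[0.4359999895095825, -0.6349999904632568], [0.4480000138282776, -0.6349999904632568], [0.46399998664855957, -0.1770000010728836], [0.4519999921321869, -0.17599999904632568]]
```

View pics/m1.png

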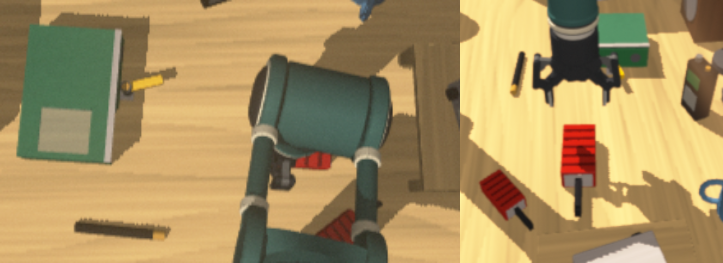

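Bank is flat and free at (0.462,-0.120), in line with the bay, with its handle clear of the riser. I'll take the handle next.

Call:
move_arm:
  deltas:
    - [[0, 0, 0], [-0.05, -0.35, 0], 0]
    - [[0, 0, 0], [-0.07, -0.7, 0], 0]
    - [[0, 0, 0], [-0.07, -0.7, 0], 0]

```text
time: 7.7
tool_pos: [0.4555, -0.155, 0.1051]
tcp_rot: [-2.313, -2.123, 0.002]
wrist_force: [0.1, 0.6, -0.5]
width: 0.501
```

Call:
move_arm:
  deltas:
    - [[0, 0, 0], [-0.035, -0.35, 0], 0]
    - [[0, 0, 0], [-0.035, -0.71, 0], 0]
    - [[0, 0, 0], [-0.035, -0.71, 0], 0]
    - [[0, 0, 0], [-0.035, -0.71, -0.3], 0]
    - [[0, 0, 0], [-0.035, -0.71, -0.3], 0]

```text
time: 8.32
tool_pos: [0.4503, -0.2221, 0.0733]
tcp_rot: [-2.306, -2.123, 0.003]
wrist_force: [-0.6, 0.6, -0.1]
width: 0.499
```

```bash
python3 m.py m2; python3 -c "
from h import *
s=status.read_state();print(s['tool_pos'],s['tcp_rot'])"
```

```text
top bank 1117 c [ 0.4591 -0.1169] size [0.1152 0.0618] ang 85.0 zmed 0.0453 box [[0.4230000078678131, -0.1720000058412552], [0.48500001430511475, -0.1770000010728836], [0.4950000047683716, -0.06199999898672104], [0.43299999833106995, -0.05700000002980232]]
top handle 67 c [ 0.4477 -0.2067] size [0.0167 0.0436] ang 9.0 zmed 0.0311 box [[0.4359999895095825, -0.18700000643730164], [0.4429999887943268, -0.23000000417232513], [0.45899999141693115, -0.22699999809265137], [0.453000009059906, -0.18400000035762787]]
side bank 191 c [ 0.4547 -0.165 ] size [0.0222 0.0435] ang 85.0 zmed 0.0441 box [[0.4320000112056732, -0.17399999499320984], [0.4749999940395355, -0.17800000309944153], [0.47699999809265137, -0.15600000321865082], [0.4339999854564667, -0.15199999511241913]]
side handle 148 c [ 0.4565 -0.209 ] size [0.0665 0.0095] ang 84.5 zmed 0.0305 box [[0.4490000009536743, -0.24199999868869781], [0.4580000042915344, -0.24300000071525574], [0.46399998664855957, -0.17599999904632568], [0.45500001311302185, -0.17499999701976776]]
[ 0.45251323 -0.22342107  0.07578735] [-2.30935872e+00 -2.12667322e+00  6.71581560e-04]
```

View pics/m2.png

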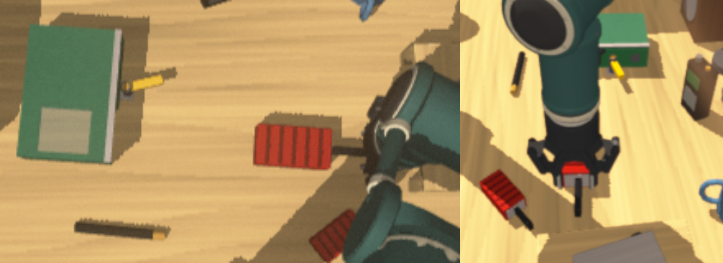

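Call:
move_arm:
  deltas:
    - [[0, 0, 0], [0, 0, -0.2], 0]
    - [[0, 0, 0], [0, 0, -0.4], 0]
    - [[0, 0, 0], [0, 0, -0.6], 0]
    - [[0, 0, 0], [0, 0, -0.71], 0]
    - [[0, 0, 0], [0, 0, -0.71], 0]
    - [[0, 0, 0], [0, 0, -0.71], 0]

```text
time: 9.18
tool_pos: [0.4539, -0.225, 0.0062]
tcp_rot: [2.311, 2.126, 0.001]
wrist_force: [-0.1, 0.7, 0.4]
width: 0.501
```

Call:
move_arm:
  deltas:
    - [[0, 0, 0], [0, 0, 0], 1]
    - [[0, 0, 0], [0, 0, 0], 1]
    - [[0, 0, 0], [0, 0, 0], 1]
    - [[0, 0, 0], [0, 0, 0], 1]
    - [[0, 0, 0], [0, 0, 0], 1]
    - [[0, 0, 0], [0, 0, 0], 1]
  grip_force: 60

```text
time: 9.93
tool_pos: [0.4534, -0.225, 0.0061]
tcp_rot: [2.311, 2.127, 0.0]
wrist_force: [-2.1, 0.5, 6.0]
width: 0.127
```

Call:
move_arm:
  deltas:
    - [[0, 0, 0], [0.008, 0.1, 0], 1]
    - [[0, 0, 0], [0.018, 0.22, 0], 1]
    - [[0, 0, 0], [0.03, 0.36, 0], 1]
    - [[0, 0, 0], [0.041, 0.5, 0], 1]
    - [[0, 0, 0], [0.052, 0.64, 0], 1]
    - [[0, 0, 0], [0.064, 0.78, 0], 1]
    - [[0, 0, 0], [0.075, 0.92, 0], 1]
    - [[0, 0, 0], [0.08, 0.98, 0], 1]

```text
time: 10.92
tool_pos: [0.4621, -0.1265, 0.0061]
tcp_rot: [2.308, 2.127, 0.001]
wrist_force: [-0.2, -4.9, 5.7]
width: 0.131
```

Call:
move_arm:
  deltas:
    - [[0, 0, 0], [0.008, 0.1, 0], 1]
    - [[0, 0, 0], [0.018, 0.22, 0], 1]
    - [[0, 0, 0], [0.03, 0.36, 0], 1]
    - [[0, 0, 0], [0.041, 0.5, 0], 1]
    - [[0, 0, 0], [0.052, 0.64, 0], 1]
    - [[0, 0, 0], [0.064, 0.78, 0], 1]
    - [[0, 0, 0], [0.07, 0.86, 0], 1]
    - [[0, 0, 0], [0.07, 0.86, 0], 1]

```text
time: 11.92
tool_pos: [0.4689, -0.0397, 0.0061]
tcp_rot: [2.31, 2.127, 0.002]
wrist_force: [0.2, -0.4, 5.1]
width: 0.124
```

```bash
python3 m.py m3
python3 - <<'E'
from h import *
for n in('top','side'):
    z=np.load(n+'.npz'); im,P=z['im'],z['P']; h=cv2.cvtColor(im,cv2.COLOR_RGB2HSV); X,Y,Z=[P[...,i] for i in range(3)]
    R=(X>.42)&(X<.67)&(Y>.12)&(Y<.32)&(Z>.055)&(Z<.075)
    try: rect(P,big(R),n+' cab'); rect(P,big(R&(h[...,1]>90)),n+' cabgreen')
    except Exception as e: print(e)
E
```

```text
top bank 1049 c [0.4757 0.0699] size [0.1109 0.062 ] ang 85.3 zmed 0.0456 box [[0.4399999976158142, 0.017000000923871994], [0.5019999742507935, 0.012000000104308128], [0.5109999775886536, 0.12300000339746475], [0.4490000009536743, 0.12800000607967377]]
attempt to get argmax of an empty sequence
attempt to get argmax of an empty sequence
side handle 89 c [ 0.4737 -0.0312] size [0.0528 0.0108] ang 85.8 zmed 0.031 box [[0.4659999907016754, -0.05700000002980232], [0.47699999809265137, -0.057999998331069946], [0.48100000619888306, -0.004999999888241291], [0.4699999988079071, -0.004000000189989805]]
top cab 4594 c [0.5437 0.2201] size [0.1413 0.2014] ang 85.2 zmed 0.0645 box [[0.43700000643730164, 0.15800000727176666], [0.6380000114440918, 0.14100000262260437], [0.6499999761581421, 0.28200000524520874], [0.4490000009536743, 0.29899999499320984]]
attempt to get argmax of an empty sequence
side cab 1240 c [0.59   0.2148] size [0.1472 0.1168] ang 85.0 zmed 0.0631 box [[0.5249999761581421, 0.1469999998807907], [0.6420000195503235, 0.13600000739097595], [0.6549999713897705, 0.28299999237060547], [0.5379999876022339, 0.2930000126361847]]
side cabgreen 892 c [0.5887 0.2229] size [0.1185 0.1125] ang 84.2 zmed 0.0631 box [[0.5270000100135803, 0.17000000178813934], [0.6389999985694885, 0.15800000727176666], [0.6510000228881836, 0.2759999930858612], [0.5389999747276306, 0.2879999876022339]]
```

View pics/m3.png

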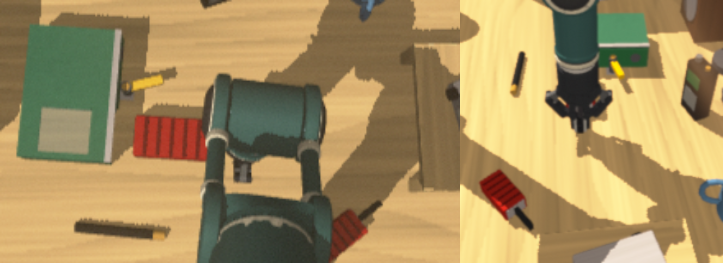

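Call:
move_arm:
  deltas:
    - [[0, 0, 0], [-0.01, 0.08, 0], 1]
    - [[0, 0, 0], [-0.005, 0.2, 0], 1]
    - [[0, 0, 0], [0.005, 0.32, 0], 1]
    - [[0, 0, 0], [0.015, 0.44, 0], 1]
    - [[0, 0, 0], [0.026, 0.56, 0], 1]
    - [[0, 0, 0], [0.036, 0.68, 0], 1]
    - [[0, 0, 0], [0.046, 0.8, 0], 1]
    - [[0, 0, 0], [0.056, 0.92, 0], 1]
    - [[0, 0, 0], [0.06, 0.98, 0], 1]

```text
time: 13.15
tool_pos: [0.4746, 0.0575, 0.0061]
tcp_rot: [2.309, 2.128, -0.0]
wrist_force: [-1.0, -7.1, 8.2]
width: 0.13
```

Call:
move_arm:
  deltas:
    - [[0, 0, 0], [0.008, 0.1, 0], 1]
    - [[0, 0, 0], [0.017, 0.2, 0], 1]
    - [[0, 0, 0], [0.025, 0.3, 0], 1]
    - [[0, 0, 0], [0.033, 0.4, 0], 1]
    - [[0, 0, 0], [0.041, 0.5, 0], 1]
    - [[0, 0, 0], [0.047, 0.57, 0], 1]
    - [[0, 0, 0], [0.047, 0.57, 0], 1]

```text
time: 14.02
tool_pos: [0.4791, 0.1149, 0.0061]
tcp_rot: [2.31, 2.128, 0.001]
wrist_force: [-0.0, -2.8, 7.4]
width: 0.129
```

Call:
move_arm:
  deltas:
    - [[0, 0, 0], [0.002, 0.03, 0], 1]
    - [[0, 0, 0], [0.005, 0.06, 0], 1]
    - [[0, 0, 0], [0.005, 0.06, 0], 1]

```text
time: 14.4
tool_pos: [0.4793, 0.1194, 0.0061]
tcp_rot: [2.309, 2.128, -0.002]
wrist_force: [-1.2, -9.5, 10.3]
width: 0.128
```

```bash
python3 m.py m4
python3 - <<'E'
from h import *
z=[np.load(n+'.npz')['im'] for n in('top','side')]
cv2.imwrite('pics/m4b.png',np.hstack([cv2.resize(z[0][140:260,200:320],(400,400)),cv2.resize(z[1][125:225,260:360],(400,400))])[...,::-1])
E
```

```text
attempt to get argmax of an empty sequence
attempt to get argmax of an empty sequence
attempt to get argmax of an empty sequence
side handle 74 c [ 0.4644 -0.2367] size [0.798 0.012] ang 86.8 zmed 0.0306 box [[0.4359999895095825, -0.6349999904632568], [0.4480000138282776, -0.6349999904632568], [0.49300000071525574, 0.16099999845027924], [0.47999998927116394, 0.16200000047683716]]
```

View pics/m4b.png

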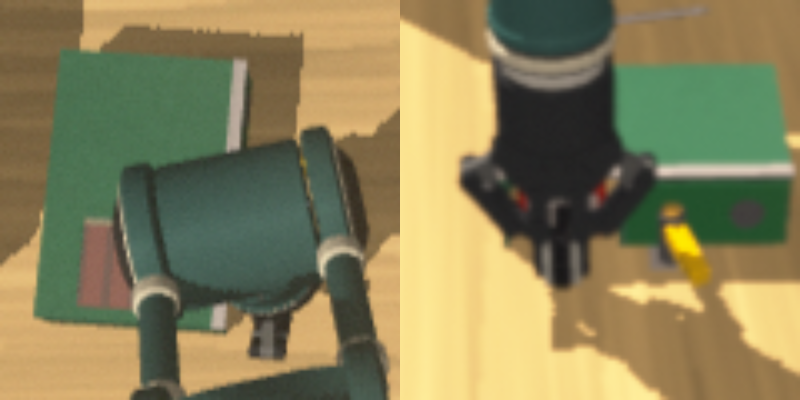

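Call:
move_arm:
  deltas:
    - [[0, 0, 0], [0.002, 0.03, 0], 1]
    - [[0, 0, 0], [0.002, 0.03, 0], 1]
    - [[0, 0, 0], [0.002, 0.03, 0], 1]

```text
time: 14.88
tool_pos: [0.4793, 0.1195, 0.0061]
tcp_rot: [2.306, 2.127, -0.008]
wrist_force: [0.2, -23.8, 11.9]
width: 0.13
```

Call:
move_arm:
  deltas:
    - [[0, 0, 0], [0.002, 0.02, 0], 1]
    - [[0, 0, 0], [0.002, 0.02, 0], 1]
    - [[0, 0, 0], [0.002, 0.02, 0], 1]

```text
time: 15.25
tool_pos: [0.4792, 0.1195, 0.0061]
tcp_rot: [2.303, 2.127, -0.012]
wrist_force: [-1.0, -31.9, 14.7]
width: 0.13
```

Call:
move_arm:
  deltas:
    - [[0, 0, 0], [-0.002, -0.03, 0], 1]
    - [[0, 0, 0], [-0.002, -0.03, 0], 0]
    - [[0, 0, 0], [-0.002, -0.03, 0], 0]
    - [[0, 0, 0], [-0.002, -0.03, 0], 0]
    - [[0, 0, 0], [-0.002, -0.03, 0], 0]

```text
time: 15.88
tool_pos: [0.4791, 0.1228, 0.005]
tcp_rot: [-2.311, -2.128, 0.001]
wrist_force: [-0.2, -1.0, 0.8]
width: 0.502
```

Call:
move_arm:
  deltas:
    - [[0, 0, 0], [0, 0, 0.1], 0]
    - [[0, 0, 0], [0, 0, 0.3], 0]
    - [[0, 0, 0], [0, 0, 0.6], 0]
    - [[0, 0, 0], [0, 0, 1], 0]
    - [[0, 0, 0], [0, 0, 1], 0]

```text
time: 16.5
tool_pos: [0.483, 0.1231, 0.1098]
tcp_rot: [2.308, 2.124, 0.012]
wrist_force: [0.1, -0.3, -0.2]
width: 0.493
```

Call:
move_arm:
  deltas:
    - [[0, 0, 0], [0, -0.5, 0], 1]
    - [[0, 0, 0], [0, -1, 0.2], 1]
    - [[0, 0, 0], [0, -1, 0.2], 1]

```text
time: 16.88
tool_pos: [0.4802, 0.0199, 0.1263]
tcp_rot: [2.315, 2.121, 0.002]
wrist_force: [-0.3, 0.5, 0.0]
width: -0.002
```

Call:
move_arm:
  deltas:
    - [[0, 0, 0], [0, -0.5, 0], 1]
    - [[0, 0, 0], [0, -1, 0], 1]
    - [[0, 0, 0], [0, -1, 0], 1]

```text
time: 17.25
tool_pos: [0.4791, -0.0793, 0.1246]
tcp_rot: [-2.315, -2.123, 0.001]
wrist_force: [0.7, 0.5, -0.2]
width: -0.001
```

```bash
python3 m.py m5
python3 - <<'E'
from h import *
s=status.read_state();print(s['tool_pos'],s['tcp_rot'],s['width'])
z=[np.load(n+'.npz')['im'] for n in('top','side')]
cv2.imwrite('pics/m5b.png',np.hstack([cv2.resize(z[0][150:250,210:310],(400,400)),cv2.resize(z[1][130:230,270:370],(400,400))])[...,::-1])
E
```

```text
attempt to get argmax of an empty sequence
top handle 51 c [0.4766 0.1329] size [0.0389 0.0093] ang 85.9 zmed 0.0323 box [[0.47099998593330383, 0.11400000005960464], [0.47999998927116394, 0.11299999803304672], [0.4830000102519989, 0.15199999511241913], [0.4729999899864197, 0.15299999713897705]]
attempt to get argmax of an empty sequence
attempt to get argmax of an empty sequence
[ 0.47894678 -0.07703593  0.12446602] [-2.31176027e+00 -2.12458560e+00  4.19570617e-04] -0.0011751327050665635
```

View pics/m5b.png

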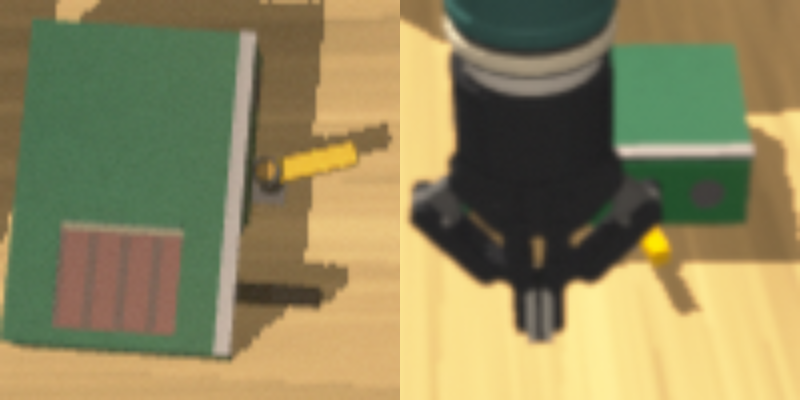

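The window is filled by the bank, and the handle tip is at (290,224) px, which agrees with the block being against the back wall. Now the latch geometry.

Run:
```python
from h import *
c=camera_info('top');K,R,t=[np.array(c[k]) for k in('K','R','t')]
def ray(u,v,z):
    d=R.T@np.linalg.inv(K)@[u,v,1]; o=-R.T@t; return (o+d*(z-o[2])/d[2])[:2]
n=np.array([.082,.9966]); l=np.array([n[1],-n[0]])
piv=ray(277,193,.04); tip=ray(290.5,224,.032)
print('piv',piv,'handle tip',tip,'tip-piv along n',(tip-piv)@n,'lat',(piv-tip)@l)
im=np.load('top.npz')['im'];h=cv2.cvtColor(im,cv2.COLOR_RGB2HSV);H,S,V=[h[...,i] for i in range(3)]
m=(H>18)&(H<32)&(S>170)&(V>150);m[:,:270]=0;m[:,305:]=0;m[:170]=0;m[210:]=0
m=big(m,2);q=np.array([ray(u,v,.038) for v,u in np.argwhere(m)],np.float32);r=cv2.minAreaRect(q);print(m.sum(),r,cv2.boxPoints(r))
```

```text
piv [0.55393352 0.13571693] handle tip [0.47573763 0.10269456] tip-piv along n -0.03932216419792879 lat 0.07522218559985816
104 ((0.559476912021637, 0.10185961425304413), (0.01431493554264307, 0.04654737934470177), 13.366636276245117) [[0.5471329  0.12284816]
 [0.5578938  0.07756171]
 [0.5718209  0.08087107]
 [0.56106    0.12615752]]
```

Run:
```python
from h import *
n=np.array([.082,.9966]); l=np.array([n[1],-n[0]]); p=np.array([.556,.1345])
s=np.array([.4790,-.0780])
for th in [1.9,1.7,1.5,1.3,1.1,.9,.7,.5,.35,.2,.1,0]:
    b=-np.cos(th)*l-np.sin(th)*n; o=np.sin(th)*l-np.cos(th)*n
    d=.007+.0145*abs(np.sin(th))+.011*abs(np.cos(th))+(.008 if th==1.9 else 0)
    f=p+.04*b+d*o
    if th==1.9: f0=f
    print(th,f.round(4),'from start',((f-f0)*10).round(3))
print('start delta',f0-s, status.read_state()['tool_pos'])
```

```text
1.9 [0.5971 0.1036] from start [0. 0.]
1.7 [0.5807 0.0956] from start [-0.164 -0.08 ]
1.5 [0.5719 0.0916] from start [-0.252 -0.12 ]
1.3 [0.5646 0.0887] from start [-0.325 -0.149]
1.1 [0.5562 0.0874] from start [-0.409 -0.162]
0.9 [0.547  0.0881] from start [-0.5   -0.155]
0.7 [0.5377 0.0912] from start [-0.593 -0.125]
0.5 [0.529  0.0967] from start [-0.681 -0.069]
0.35 [0.5233 0.1024] from start [-0.737 -0.012]
0.2 [0.5187 0.1093] from start [-0.784  0.057]
0.1 [0.5164 0.1144] from start [-0.807  0.108]
0 [0.5147 0.1198] from start [-0.824  0.162]
start delta [0.11807981 0.18161119] [ 0.47894678 -0.07703593  0.12446602]
```

Call:
move_arm:
  deltas:
    - [[0, 0, 0], [0.3, 0.46, 0], 1]
    - [[0, 0, 0], [0.59, 0.91, -0.1], 1]

```text
time: 17.6
tool_pos: [0.5396, 0.0158, 0.1158]
tcp_rot: [2.311, 2.127, 0.003]
wrist_force: [0.6, 0.4, 0.6]
width: 0.001
```

Call:
move_arm:
  deltas:
    - [[0, 0, 0], [0.3, 0.46, 0], 1]
    - [[0, 0, 0], [0.59, 0.91, 0], 1]
    - [[0, 0, 0], [0.59, 0.91, 0], 1]
    - [[0, 0, 0], [0.59, 0.91, 0], 1]

```text
time: 18.1
tool_pos: [0.5962, 0.1058, 0.1144]
tcp_rot: [-2.308, -2.13, 0.003]
wrist_force: [0.2, 1.1, 0.9]
width: -0.003
```

Call:
move_arm:
  deltas:
    - [[0, 0, 0], [0, 0, -0.3], 1]
    - [[0, 0, 0], [0, 0, -0.6], 1]
    - [[0, 0, 0], [0, 0, -0.9], 1]
    - [[0, 0, 0], [0, 0, -1], 1]
    - [[0, 0, 0], [0, 0, -1], 1]

```text
time: 18.73
tool_pos: [0.5964, 0.1038, 0.0148]
tcp_rot: [-2.312, -2.126, 0.002]
wrist_force: [-0.2, -0.7, 1.5]
width: -0.001
```

Call:
move_arm:
  deltas:
    - [[0, 0, 0], [-0.08, -0.04, 0], 1]
    - [[0, 0, 0], [-0.16, -0.08, 0], 1]
    - [[0, 0, 0], [-0.25, -0.12, 0], 1]
    - [[0, 0, 0], [-0.33, -0.15, 0], 1]
    - [[0, 0, 0], [-0.41, -0.16, 0], 1]
    - [[0, 0, 0], [-0.5, -0.155, 0], 1]
    - [[0, 0, 0], [-0.59, -0.125, 0], 1]
    - [[0, 0, 0], [-0.68, -0.07, 0], 1]
    - [[0, 0, 0], [-0.74, -0.01, 0], 1]
    - [[0, 0, 0], [-0.78, 0.06, 0], 1]
    - [[0, 0, 0], [-0.8, 0.1, 0], 1]
    - [[0, 0, 0], [-0.8, 0.13, 0], 1]
    - [[0, 0, 0], [-0.8, 0.15, 0], 1]
    - [[0, 0, 0], [-0.8, 0.15, 0], 1]

```text
time: 20.48
tool_pos: [0.5174, 0.1195, 0.0151]
tcp_rot: [-2.312, -2.127, 0.0]
wrist_force: [0.1, -0.0, -0.0]
width: -0.0
```

Call:
move_arm:
  deltas:
    - [[0, 0, 0], [0, 0.02, 0], 1]
    - [[0, 0, 0], [0, 0.04, 0], 1]
    - [[0, 0, 0], [0, 0.04, 0], 1]

```text
time: 20.85
tool_pos: [0.5172, 0.122, 0.0152]
tcp_rot: [2.31, 2.127, -0.003]
wrist_force: [-0.5, -6.6, 1.3]
width: 0.001
```

Run:
```python
from h import *
z=[cloud(n)[0] for n in('top','side')]
cv2.imwrite('pics/m6.png',np.hstack([cv2.resize(z[0][150:250,210:310],(400,400)),cv2.resize(z[1][130:230,270:370],(400,400))])[...,::-1])
```

```text
(no output)
```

View pics/m6.png

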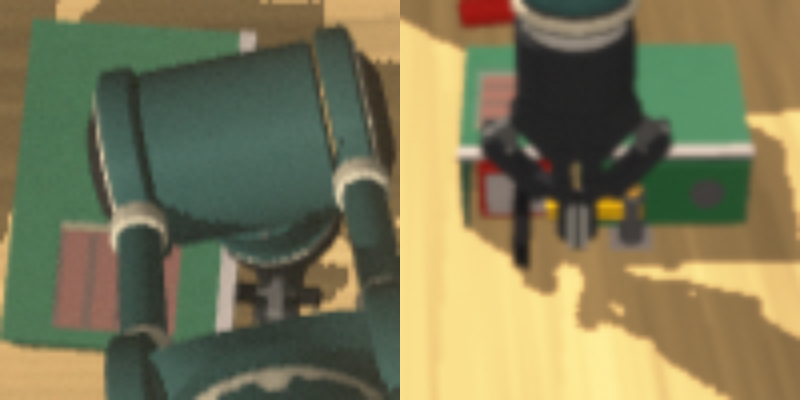

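The side view shows the bar across the mouth at (600,208), and the push met the end stop with 6.6 N. I'll back off and check.

Call:
move_arm:
  deltas:
    - [[0, 0, 0], [0.02, -0.15, 0], 1]
    - [[0, 0, 0], [0.05, -0.5, 0], 1]
    - [[0, 0, 0], [0.1, -1, 0.3], 1]
    - [[0, 0, 0], [0.1, -1, 1], 1]
    - [[0, 0, 0], [0.1, -1, 1], 1]

```text
time: 21.58
tool_pos: [0.5322, 0.0221, 0.1209]
tcp_rot: [2.309, 2.12, 0.013]
wrist_force: [-0.2, 0.6, -0.9]
width: -0.001
```

Call:
move_arm:
  deltas:
    - [[0, 0, 0], [-0.4, -0.5, 0.3], 1]
    - [[0, 0, 0], [-0.9, -1, 0.5], 1]
    - [[0, 0, 0], [-0.9, -1, 0.5], 1]
    - [[0, 0, 0], [-0.9, -1, 0.5], 1]

```text
time: 22.08
tool_pos: [0.4373, -0.0772, 0.1653]
tcp_rot: [2.314, 2.124, 0.002]
wrist_force: [-0.1, 0.7, 0.7]
width: -0.005
```

Run:
```python
from h import *
z=[cloud(n)[0] for n in('top','side')]
c=camera_info('top');K,R,t=[np.array(c[k]) for k in('K','R','t')]
def ray(u,v,z):
    d=R.T@np.linalg.inv(K)@[u,v,1]; o=-R.T@t; return (o+d*(z-o[2])/d[2])[:2]
im=z[0];h=cv2.cvtColor(im,cv2.COLOR_RGB2HSV);H,S,V=[h[...,i] for i in range(3)]
m=(H>18)&(H<32)&(S>170)&(V>120);m[:,:265]=0;m[:,305:]=0;m[:170]=0;m[225:]=0
m=big(m,2);q=np.array([ray(u,v,.038) for v,u in np.argwhere(m)],np.float32);r=cv2.minAreaRect(q);print(m.sum(),r,cv2.boxPoints(r))
cv2.imwrite('pics/m7.png',np.hstack([cv2.resize(z[0][150:250,210:310],(400,400)),cv2.resize(z[1][130:230,270:370],(400,400))])[...,::-1])
cv2.imwrite('pics/m7f.png',z[0][...,::-1])
```

```text
96 ((0.5186870098114014, 0.13730573654174805), (0.012563384138047695, 0.04562326520681381), 89.11460876464844) [[0.49578103 0.13137728]
 [0.5413988  0.1306723 ]
 [0.54159296 0.1432342 ]
 [0.4959752  0.14393917]]
```

View pics/m7.png

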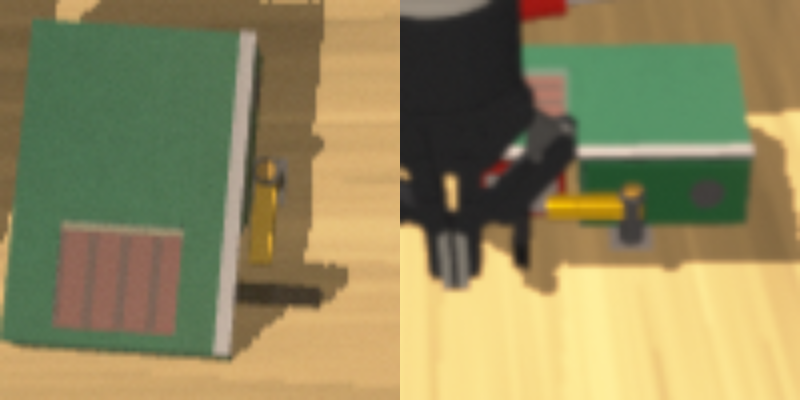

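The bar lies across the mouth, about 0.07 rad from closed by measurement. The handle tip is where it was and the arm is clear, so I'm handing in.

```bash
python3 -c "
from h import *
print(order.finish_job())"
```

```text
the job is handed in; nothing more can be done
None
```

I pulled the resistor bank straight out from under the riser by its block, set it down flat in line with the bay and let go. I then gripped it by the handle, slid it in until it met the back wall, closed the turnbutton with the shut fingers and handed the job in at about 22 s. No verdict was reported.

**Bank:** The push into the bay stopped hard, with the force rising to about 32 N. After letting go, the handle tip lay 39 mm outside the latch pivot, which is the distance expected for a bank fully home.

**Turnbutton:** The closing push met about 6.6 N at the end. The bar then measured about 0.07 rad from closed; the limit is 0.2.

**Other things on the bench:** The arm stayed clear of the loose things by plan, and the pictures I viewed showed no sign that they had moved. I did not measure their positions again at the end.

**Disagreements:**
- The two cameras differed by about 4 mm in x, so I used the average.
- The arm-based estimate of the bank's depth came out about 6 mm short of the camera estimate. I relied on the contact with the back wall and the handle-to-pivot check instead.

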